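# Lock a bar in the cam clamp

### The job

Lock the short round bar in the cam clamp that it lies in; the twin clamp beside it is empty. First set the clamp force: with the lever still up, tighten the wing nut (clockwise from above) until its wings lie in line with the clamp's strap. Then flip that clamp's lever fully down and let go.

Things in the scene. Friction and masses are not known exactly. Their poses are not given: they have to be found in the camera images.
- clamp: Steel cam strap clamp that holds the bar (its twin is empty), fixed to the bench. Origin: centre of the underside of its base plate, 235 x 80 x 12 mm. x runs along the strap, from the lever end (near the robot) to the bar end; z up. Strap: flat bar 162 x 36 x 14 mm on the x axis, from x = -72 to +90 mm, its top 73 to 92 mm up as it rocks.
- nut (a joint): Wing nut angle (rad), clockwise from above. 0: wings in line with the strap. Starts slack, -1.2 to -0.7; stops at -1.4 and 0.7; stays where left, turns with 0.08 N m. Axis upright at the clamp's x = y = 0. Its wings are one upright bar 64 mm long, 12 thick, z = 96 to 126 mm: grip across the thickness at z = 112. It points at -nut, counter-clockwise from the clamp's x.
- lever (a joint): Cam lever angle above level (rad). 0: fully down, clamped; starts 0.75 to 1.0, stop at 1.15. Hinge along the clamp's y, at x = -75, z = 45 mm (to 47 before the nut is set). A straight bar 18 mm wide, 12 thick, reaching 113 mm from the hinge away from the strap (-x), with a round tip 16 thick. Stays where left; push it down from above (4 N at 80 mm). Closing it rocks the strap on to the bar.
- foot (a joint): Compression (m) of the sprung rubber foot under the strap's bar end: 2.5 N per mm. 0 while the clamp is open, about 0.002 with the bar properly clamped. The round steel bar, 30 mm in diameter, 130 long, lies loose along the clamp's y in a V cradle under the foot, centre at x = 75, z = 43 mm.

How it is judged (in metres and radians):
On the way, in this order (a step that is already met when the one before it is completed fails the run):
1. the wing nut is set in line with the strap while the lever is still up (value of joint nut between -0.2 and 0.2 rad and value of joint lever above 0.5 rad), for 0.2 s.
2. the lever is flipped down (value of joint lever below 0.15 rad), for 0.2 s.
At the end, for the whole second after the job is handed in: The wing nut is within 0.2 rad of in line with the strap, the lever is at rest within 0.15 rad of fully down, and the foot presses on the bar (compressed by more than 0.5 mm) (value of joint nut between -0.2 and 0.2 rad and value of joint lever below 0.15 rad and value of joint foot above 0.0005 m and velocity of joint lever between -0.05 and 0.05 rad/s); the robot touches nothing.
It also fails if it takes over 40 s, if anything falls off the work surface, if the arm or the gripper's body presses on something with over 40 N, if the wrist force passes 120 N, or if a joint passes its speed limit or range.

### The arm

A 6-joint arm with a two-finger parallel gripper is mounted at the origin on the work surface. World frame = base frame: x ahead of the robot, y to its left, z up, the work surface at z = 0. Lengths are in mm, angles in rad, forces in N, time in s.
With the tool pointing down it reaches from about 425 to 950 mm from the base axis. Payload 14.7 kg.
Tool frame: the origin (TCP) lies midway between the tips of the shut fingers; the grasp point (between the pads) lies 19 mm behind it; z points along the fingers, y is the direction in which the jaws open and shut (so a half turn about z gives the same grasp; the last joint's range is limited). The gripper opens to 85 mm and grips with 20 to 120 N. Pads are 22 mm wide; open, the fingers measure 114 mm over their backs; the gripper's body (76 mm by 85 mm) begins 54 mm behind the grasp point. The pads swing forward as they close: fully open they stand 13 mm farther back than shut.
Start: joints at [-1.292, 0.48, 1.596, -0, 1.065, -0.047], TCP at [208.059, -615.795, 231.297] pointing down, gripper open.
Joint ranges: [-2.75, 2.75], [-0.82, 2.05], [0.23, 2.67], [-1.56, 4.7], [0.09, 2.69], [-2.92, 2.92]. Speed limits (rad/s): [1.89, 1.89, 2.39, 3.01, 3.01, 3.01].

### API

Orientations are given as a 3x3 rotation matrix whose columns are the frame's x, y, z axes.
In Python, from plant import env gives the robot as it stands.
- The arm moves only by the tool jog_arm, never from a script. Its argument "plan" is a list of rows, each a list of 7 numbers: the opening in per cent of the stroke, from 0 (shut) to 100 (fully open), then the shift along the tool's x, y, z in units of 200 mm (1.0 is 200 mm), then the turn, a rotation vector about the tool's x, y, z in units of 360 degrees (1.0 is 360 degrees). In form: [[fingers, tx, ty, tz, wx, wy, wz], ...]. A call has exactly 8 rows; each row is the pose to reach, as a shift and turn from the pose commanded when the call began, along the tool's axes at that moment, turning the shorter way round; what a row does not reach only later rows make up. A row lasts 1/8 s, in which the tool goes at most 62.5 mm and 10.7 degrees, less where a joint would pass 70% of its speed; a pose out of reach is approached as far as the arm can. A call with a number of a shift or a turn outside -1 to 1 is refused whole. A call with a gripper value outside its range is refused whole. The fingers move at their own pace and stop on an object; "grip_force" is the grip in N (left out, the last holds). Time passes only in rows, so rows that repeat a pose let the fingers close, or fill a call up. It gives the time, the measured TCP pose, the force and the opening at its end, in the units of the state.
- env.sense(): the state, without advancing time (a new reading comes with each control period).
- env.camera(name): name is "side" or "top" or "wrist"; returns the picture (384x512x3 uint8, red, green, blue); there is no depth.
- env.get_calibration(name): a dict with "vfov" (degrees; the focal length in pixels is half the picture's height over the tangent of half this angle, whatever the lens; pixels are square), "cx", "cy" (the principal point, pixels), "extrinsics" (4x4, takes a point from camera to world coordinates); the wrist camera has in their place "hand_eye" (4x4, takes a point from camera to tool coordinates, whose origin is the TCP and whose axes are the flange's). Camera axes: x right, y up, looking along -z (the intrinsics and any distortion apply to the point x, -y, -z); pixel columns grow to the right and rows downward; lengths in mm; the calibration is good to about 2 mm. A picture is of the moment at which its call begins: read the wrist's pose just before it. get_calibration takes no time and is no camera call.
- env.sign_off(): hands the job in, once; it reports no verdict.
The state is a dict: "t": time; "q": joint angles; "dq": joint speeds; "effort": joint torques, N m; "eef_pos": TCP position; "ee_rot": TCP orientation; "force": force on the tool from outside, world axes, zero at the start; "ft_torque": the same for the moment, N m; "finger_gap": finger opening in mm.
Only numpy, scipy, OpenCV 4.12 (cv2) and the standard library are available. Lean on these libraries where they do the work, as an engineer would, in place of code of your own. Each camera call takes 0.05 s, during which the arm holds its last target.

## Working session

There is one attempt and no reset: what is moved stays moved. The work goes in short steps, Python scripts to look and compute and a tool call to move; the robot and the scene stay as the last step left them, time stands still between calls to the robot, and variables do not carry over. Pictures are saved under pics/ and viewed, and the job is handed in when it is done.

Besides the shell and the picture viewer there is one more tool, called after "Call:" as name([rows], argument=value, ...), one row to a line, values as JSON. jog_arm: Moves the arm, as the interface text tells. Its arguments: {"type":"object","properties":{"plan":{"type":"array","items":{"type":"array","items":{"type":"number"}}},"grip_force":{"type":"number"}},"required":["plan"]}

```bash
mkdir -p pics; ls; python3 - <<'E'
from plant import env
import cv2, numpy as np
np.set_printoptions(precision=4,suppress=True)
s=env.sense();print(s['t'],s['eef_pos'],s['ee_rot'],s['force'],s['finger_gap'])
for n in ("side","top"):
    cv2.imwrite(f'pics/{n}0.png',env.camera(n)[:,:,::-1]);print(n,env.get_calibration(n))
print(env.get_calibration("wrist"))
E
```

```text
pics
0.0 [ 207.9664 -615.4031  230.6499] [[ 0.9474  0.3201 -0.0003]
 [ 0.3201 -0.9474  0.0012]
 [ 0.     -0.0012 -1.    ]] [-0.4054 -0.3476 -0.2674] 85.10544829920438
side {'vfov': 51.51146988412243, 'cx': 256.40327749095775, 'cy': 187.86450298321648, 'extrinsics': array([[ -0.9819,   0.0925,  -0.165 , 497.8972],
       [ -0.1888,  -0.5357,   0.823 , 617.6823],
       [ -0.0122,   0.8393,   0.5435, 502.716 ],
       [  0.    ,   0.    ,   0.    ,   1.    ]])}
top {'vfov': 46.49195296206764, 'cx': 256.96099232721264, 'cy': 193.25302665170966, 'extrinsics': array([[  0.1317,   0.9694,  -0.207 , 453.482 ],
       [ -0.9913,   0.1292,  -0.0255, -34.8494],
       [  0.002 ,   0.2085,   0.978 , 958.3843],
       [  0.    ,   0.    ,   0.    ,   1.    ]])}
{'vfov': 66.72736804060412, 'cx': 257.2513164460934, 'cy': 191.34815567271679, 'hand_eye': array([[   0.    ,    0.9538,    0.3004,   77.4304],
       [   1.    ,   -0.0001,    0.0002,   -0.3393],
       [   0.0003,    0.3004,   -0.9538, -143.2655],
       [   0.    ,    0.    ,    0.    ,    1.    ]])}
```

View pics/side0.png

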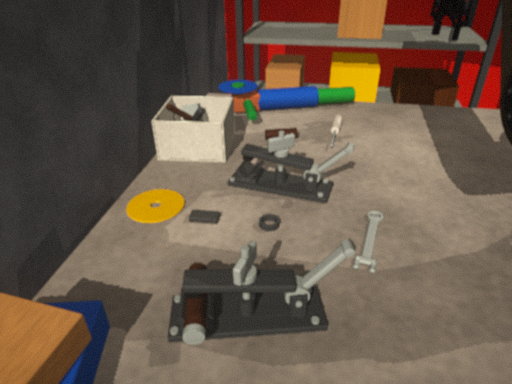

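View pics/top0.png

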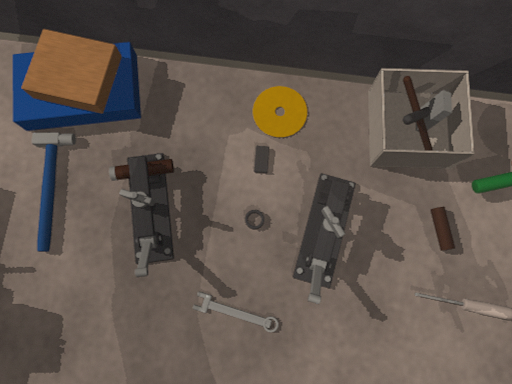

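The clamp with the bar is at left in the top view, with its nut near (136,198) and lever tip near (143,268). It is nearest the camera in the side view. The twin at right is empty. I'll zoom in to pick points.

```bash
python3 - <<'E'
import cv2
a=cv2.imread('pics/top0.png')[140:285,90:200];cv2.imwrite('pics/topz.png',cv2.resize(a,None,fx=4,fy=4,interpolation=cv2.INTER_CUBIC))
a=cv2.imread('pics/side0.png')[225:355,155:365];cv2.imwrite('pics/sidez.png',cv2.resize(a,None,fx=3.8,fy=3.8,interpolation=cv2.INTER_CUBIC))
E
```

```text
(no output)
```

View pics/topz.png

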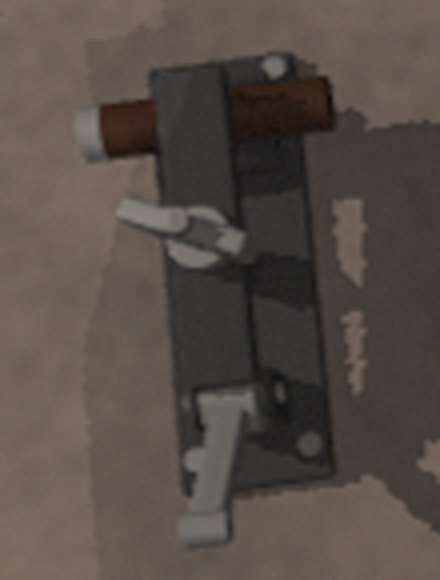

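View pics/sidez.png

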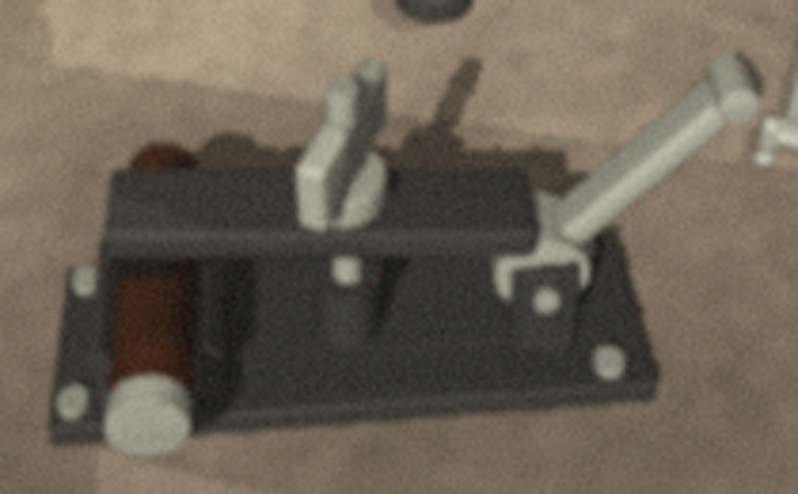

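```bash
cat > h.py <<'E'
import numpy as np
from scipy.optimize import least_squares
def proj(P,cal,E=None):
    E=cal['extrinsics'] if E is None else E
    f=192/np.tan(np.radians(cal['vfov'])/2)
    c=(np.asarray(P)-E[:3,3])@E[:3,:3]
    return np.c_[cal['cx']+f*c[:,0]/-c[:,2], cal['cy']-f*c[:,1]/-c[:,2]]
def rz(a): c,s=np.cos(a),np.sin(a); return np.array([[c,-s,0],[s,c,0],[0,0,1.]])
def tow(p,P): return np.asarray(P)@rz(p[2]).T+np.array([p[0],p[1],0])
E
python3 - <<'E'
from plant import env
from h import *
np.set_printoptions(precision=3,suppress=True)
cs,ct=env.get_calibration('side'),env.get_calibration('top')
S=lambda u,v:(155+u/3.8,225+v/3.8)
T=lambda u,v:(90+u/4,140+v/4)
def wing(n,s,z): a=-n; return [s*32*np.cos(a),s*32*np.sin(a),z]
def pts(p):
    l=p[4]
    tip=[-75-105*np.cos(l),0,46+105*np.sin(l)]
    side=[([117.5,40,12],S(52,432)),([-117.5,40,12],S(657,380)),([-117.5,-40,12],S(612,230)),
     ([90,18,p[5]],S(108,240)),([-72,18,p[5]],S(530,240)),([90,-18,p[5]],S(118,172)),(tip,S(733,88)),
     (wing(p[3],1,96),S(313,225))]
    top=[([117.5,-40,12],T(292,55)),([-117.5,-40,12],T(333,472)),([-117.5,40,12],T(188,492)),
     ([90,18,p[5]],T(152,72)),([90,-18,p[5]],T(224,68)),(tip,T(205,528)),
     (wing(p[3],1,126),T(124,207)),(wing(p[3],-1,126),T(238,240))]
    return side,top
def res(p,full=False):
    s,t=pts(p)
    r=[proj(tow(p,[a for a,_ in g]),c)-np.array([b for _,b in g]) for g,c in((s,cs),(t,ct))]
    return r if full else np.vstack(r).ravel()
o=least_squares(res,[500,200,0,-.9,.85,82],loss='soft_l1',x_scale=[10,10,.1,.1,.1,5])
print(o.x);print(*res(o.x,True),sep='\n')
E
```

```text
[594.847 215.24    0.268  -1.128   0.851  83.84 ]
[[-0.577 -1.578]
 [ 1.018  0.239]
 [ 1.652 -0.681]
 [-0.526  1.215]
 [ 3.604 -6.499]
 [-1.274  0.617]
 [ 0.128 -0.071]
 [ 0.214  1.18 ]]
[[-0.017 -1.789]
 [ 0.021  0.326]
 [-1.806  0.534]
 [ 0.593 -0.069]
 [ 0.265 -1.359]
 [ 0.588 -0.242]
 [-1.256 -1.262]
 [ 1.769  0.48 ]]
```

Fit: clamp at about (595, 215) with yaw 0.268, nut about -1.13, lever about 0.85. I'm moving over it for a wrist view.

Call:
jog_arm([
  [100, 0.1, -0.1, 0, 0, 0, 0],
  [100, 0.2, -0.21, 0, 0, 0, 0],
  [100, 0.3, -0.315, 0, 0, 0, 0],
  [100, 0.4, -0.42, 0, 0, 0, 0],
  [100, 0.5, -0.525, 0, 0, 0, 0],
  [100, 0.6, -0.63, 0, 0, 0, 0],
  [100, 0.7, -0.73, 0, 0, 0, 0],
  [100, 0.79, -0.83, 0, 0, 0, 0],
])

```text
t: 1.1
eef_pos: [304.9, -406.9, 231.1]
ee_rot: [[0.947, 0.32, -0.0], [0.32, -0.947, 0.0], [-0.0, -0.0, -1.0]]
force: [0.1, 0.8, 0.5]
finger_gap: 85.1
```

Call:
jog_arm([
  [100, 0.1, -0.1, 0, 0, 0, 0],
  [100, 0.2, -0.21, 0, 0, 0, 0],
  [100, 0.3, -0.315, 0, 0, 0, 0],
  [100, 0.4, -0.42, 0, 0, 0, 0],
  [100, 0.5, -0.525, 0, 0, 0, 0],
  [100, 0.6, -0.63, 0, 0, 0, 0],
  [100, 0.7, -0.73, 0, 0, 0, 0],
  [100, 0.79, -0.83, 0, 0, 0, 0],
])

```text
t: 2.1
eef_pos: [401.4, -199.2, 231.2]
ee_rot: [[0.947, 0.32, -0.0], [0.32, -0.947, 0.0], [-0.0, -0.0, -1.0]]
force: [0.6, -0.4, 0.0]
finger_gap: 85.5
```

Call:
jog_arm([
  [100, 0.1, -0.1, 0, 0, 0, 0],
  [100, 0.2, -0.21, 0, 0, 0, 0],
  [100, 0.3, -0.315, 0, 0, 0, 0],
  [100, 0.4, -0.42, 0, 0, 0, 0],
  [100, 0.5, -0.525, 0, 0, 0, 0],
  [100, 0.6, -0.63, 0, 0, 0, 0],
  [100, 0.7, -0.73, 0, 0, 0, 0],
  [100, 0.79, -0.83, 0, 0, 0, 0],
])

```text
t: 3.1
eef_pos: [497.9, 8.7, 231.1]
ee_rot: [[0.947, 0.32, -0.0], [0.32, -0.947, 0.0], [-0.0, -0.0, -1.0]]
force: [0.1, 0.0, -0.4]
finger_gap: 85.7
```

Call:
jog_arm([
  [100, 0.1, -0.1, 0, 0, 0, -0.02],
  [100, 0.2, -0.21, 0, 0, 0, -0.04],
  [100, 0.3, -0.315, 0, 0, 0, -0.065],
  [100, 0.4, -0.42, 0, 0, 0, -0.09],
  [100, 0.5, -0.525, 0, 0, 0, -0.115],
  [100, 0.6, -0.63, 0, 0, 0, -0.14],
  [100, 0.7, -0.73, 0, 0, 0, -0.16],
  [100, 0.79, -0.83, 0, 0, 0, -0.17],
])

```text
t: 4.1
eef_pos: [594.5, 216.4, 230.9]
ee_rot: [[0.173, 0.985, -0.001], [0.985, -0.173, -0.0], [-0.0, -0.001, -1.0]]
force: [0.1, -0.0, -0.0]
finger_gap: 85.5
```

```bash
python3 - <<'E'
from plant import env
import cv2, pickle
s=env.sense();im=env.camera('wrist');pickle.dump(s,open('s1.pkl','wb'))
cv2.imwrite('pics/w1.png',im[:,:,::-1]);cv2.imwrite('pics/w1z.png',cv2.resize(im[:,:,::-1],(800,600),interpolation=cv2.INTER_CUBIC));print(s['eef_pos'])
E
```

```text
[594.4514745  216.41480322 230.9027456 ]
```

View pics/w1z.png

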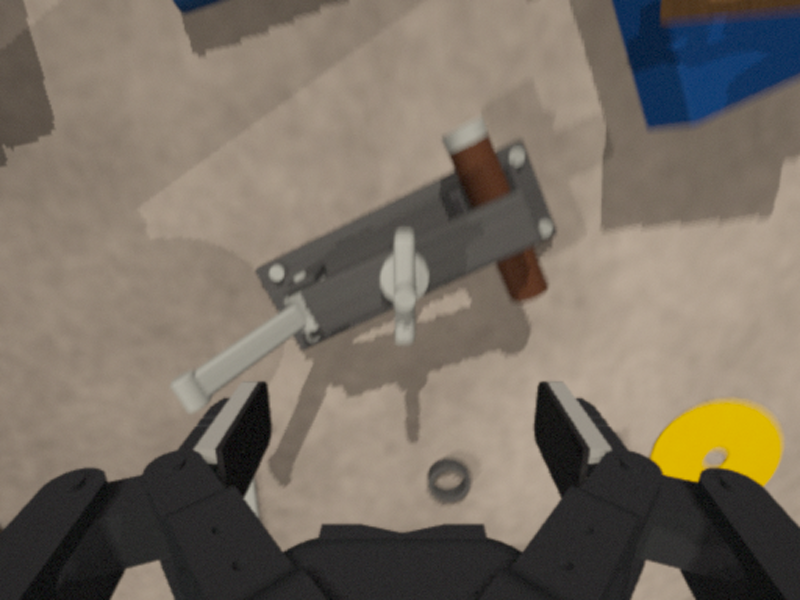

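```bash
python3 - <<'E'
from plant import env
from h import *
import pickle,cv2
np.set_printoptions(precision=3,suppress=True)
s=pickle.load(open('s1.pkl','rb'));c=env.get_calibration('wrist')
T=np.eye(4);T[:3,:3]=s['ee_rot'];T[:3,3]=s['eef_pos'];E=T@c['hand_eye']
W=lambda u,v:(u*.64,v*.64)
def g(p):
    zt,zl=p[3],p[4]
    l=p[5];tip=[-75-105*np.cos(l),0,46+105*np.sin(l)]
    return [([-117.5,40,12],W(258,270)),([117.5,40,12],W(521,140)),([117.5,-40,12],W(553,235)),([-117.5,-40,12],W(303,348)),
 ([90,18,zt],W(522,193)),([90,-18,zt],W(535,246)),([-72,-18,zl],W(322,343)),(tip,W(190,390))]
def res(p):
    return (proj(tow(p,[a for a,_ in g(p)]),c,E)-np.array([b for _,b in g(p)])).ravel()
o=least_squares(res,[595,215,.27,85,80,.85],loss='soft_l1',x_scale=[10,10,.1,5,5,.1]);p=o.x
print(p);print(res(p).reshape(-1,2))
a=np.arctan2(s['ee_rot'][1,0],s['ee_rot'][0,0])
for ang in (1.37,1.40,1.43):
  ax=np.array([np.cos(ang),np.sin(ang),0])*32
  q=[[p[0],p[1],z]+k*ax for z in (96,126) for k in(-1,1)]
  print(ang,ang-p[2],(proj(q,c,E)/.64).ravel())
E
```

```text
[596.266 217.651   0.268  81.538  83.767   0.828]
[[-3.367  0.49 ]
 [ 0.905  0.541]
 [ 3.197  1.054]
 [-1.624  2.593]
 [-0.216 -1.335]
 [ 4.114 -2.3  ]
 [-0.934 -0.312]
 [-0.065  0.435]]
1.37 1.1022530363834337 [402.623 328.566 405.515 230.794 402.678 346.983 405.905 239.434]
1.4 1.1322530363834336 [404.092 328.583 403.944 230.775 404.303 347.001 404.155 239.413]
1.43 1.1622530363834336 [405.561 328.558 402.374 230.802 405.928 346.975 402.405 239.444]
```

Call:
jog_arm([
  [55, 0.004, 0.007, 0.15, 0, 0, 0],
  [55, 0.004, 0.007, 0.3, 0, 0, 0],
  [55, 0.004, 0.007, 0.45, 0, 0, 0],
  [55, 0.004, 0.007, 0.55, 0, 0, 0],
  [55, 0.004, 0.007, 0.63, 0, 0, 0],
  [55, 0.004, 0.007, 0.68, 0, 0, 0],
  [55, 0.004, 0.007, 0.68, 0, 0, 0],
  [55, 0.004, 0.007, 0.68, 0, 0, 0],
], grip_force=30)

```text
t: 5.15
eef_pos: [596.3, 216.2, 95.9]
ee_rot: [[0.176, 0.984, 0.001], [0.984, -0.176, 0.0], [0.0, 0.001, -1.0]]
force: [0.1, 0.5, 0.1]
finger_gap: 46.8
```

```bash
python3 - <<'E'
from plant import env
import cv2
s=env.sense();im=env.camera('wrist')[:,:,::-1];b=env.camera('side')[:,:,::-1]
cv2.imwrite('pics/w2.png',cv2.resize(im,(800,600)));cv2.imwrite('pics/s2.png',cv2.resize(b[150:370,130:400],None,fx=2.7,fy=2.7))
print(s['eef_pos'],s['force'],s['finger_gap'])
E
```

```text
[596.25316346 216.23013181  95.94226062] [0.14059815 0.47077895 0.07838411] 46.82075488429296
```

View pics/w2.png

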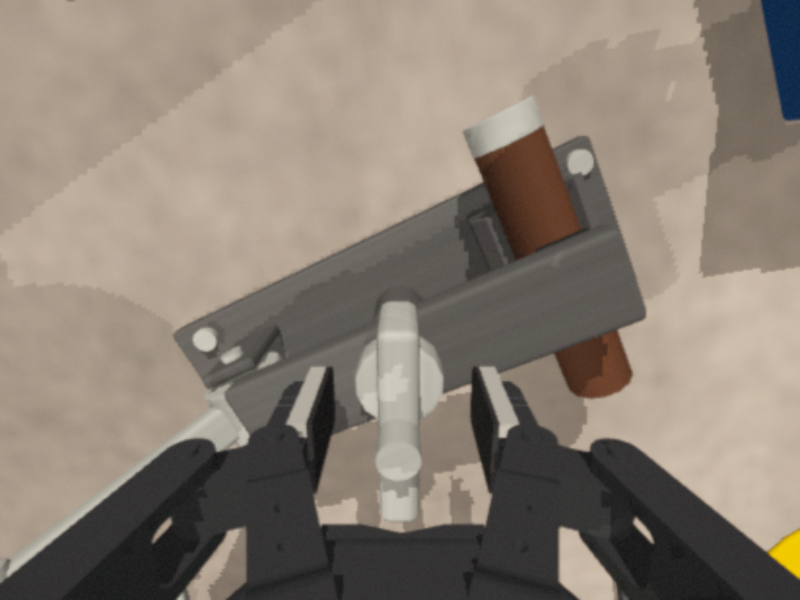

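View pics/s2.png

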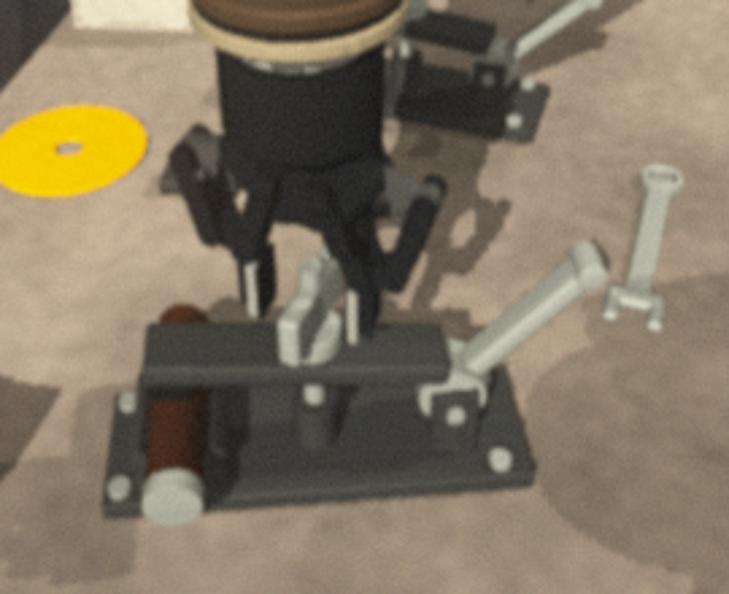

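The wing sits at column 398, midway between the pads (about 328 and 472), and is parallel to them. Closing.

Call:
jog_arm([
  [0, 0, 0, 0, 0, 0, 0],
  [0, 0, 0, 0, 0, 0, 0],
  [0, 0, 0, 0, 0, 0, 0],
  [0, 0, 0, 0, 0, 0, 0],
  [0, 0, 0, 0, 0, 0, 0],
  [0, 0, 0, 0, 0, 0, 0],
  [0, 0, 0, 0, 0, 0, 0],
  [0, 0, 0, 0, 0, 0, 0],
], grip_force=40)

```text
t: 6.25
eef_pos: [595.2, 216.5, 96.3]
ee_rot: [[0.176, 0.984, -0.001], [0.984, -0.176, 0.0], [0.0, -0.001, -1.0]]
force: [-8.6, 2.3, 16.5]
finger_gap: 11.6
```

Call:
jog_arm([
  [0, 0, 0, -0.005, 0, 0, 0.02],
  [0, 0, 0, -0.005, 0, 0, 0.045],
  [0, 0, 0, -0.005, 0, 0, 0.07],
  [0, 0, 0, -0.005, 0, 0, 0.095],
  [0, 0, 0, -0.005, 0, 0, 0.12],
  [0, 0, 0, -0.005, 0, 0, 0.145],
  [0, 0, 0, -0.005, 0, 0, 0.17],
  [0, 0, 0, -0.005, 0, 0, 0.18],
])

```text
t: 7.25
eef_pos: [595.1, 216.6, 96.4]
ee_rot: [[0.967, 0.257, -0.001], [0.257, -0.967, 0.0], [-0.001, -0.001, -1.0]]
force: [-4.2, 5.0, 1.9]
finger_gap: 11.1
```

Call:
jog_arm([
  [0, 0, 0, 0, 0, 0, 0],
  [0, 0, 0, 0, 0, 0, 0],
  [55, 0, 0, 0, 0, 0, 0],
  [55, 0, 0, 0, 0, 0, 0],
  [55, 0, 0, 0, 0, 0, 0],
  [55, 0, 0, 0, 0, 0, 0],
  [55, 0, 0, -0.05, 0, 0, 0],
  [55, 0, 0, -0.1, 0, 0, 0],
])

```text
t: 8.25
eef_pos: [596.0, 216.1, 117.2]
ee_rot: [[0.966, 0.26, 0.0], [0.26, -0.966, 0.0], [0.0, 0.0, -1.0]]
force: [0.4, -0.8, 0.4]
finger_gap: 47.0
```

```bash
python3 - <<'E'
from plant import env
import cv2
s=env.sense();im=env.camera('wrist')[:,:,::-1];b=env.camera('side')[:,:,::-1]
cv2.imwrite('pics/w3.png',cv2.resize(im,(800,600)));cv2.imwrite('pics/s3.png',cv2.resize(b[150:370,130:400],None,fx=2.7,fy=2.7))
print(s['eef_pos'],s['ee_rot'],s['force'],s['finger_gap'])
E
```

```text
[595.96502218 216.12533773 117.17242193] [[ 9.65631397e-01  2.59915223e-01  2.87747673e-04]
 [ 2.59915212e-01 -9.65631440e-01  7.42758984e-05]
 [ 2.97163637e-04  3.06685794e-06 -9.99999956e-01]] [ 0.41201914 -0.78652713  0.41078527] 47.000052989680405
```

View pics/w3.png

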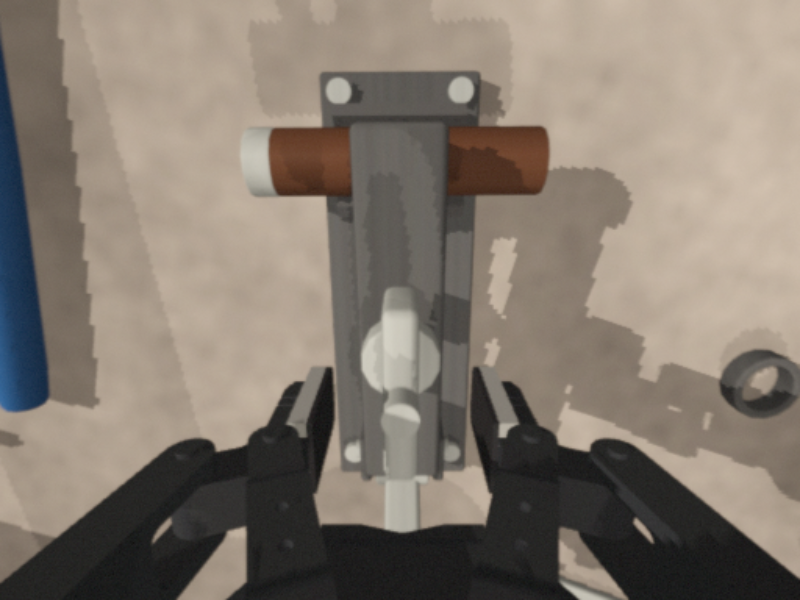

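View pics/s3.png

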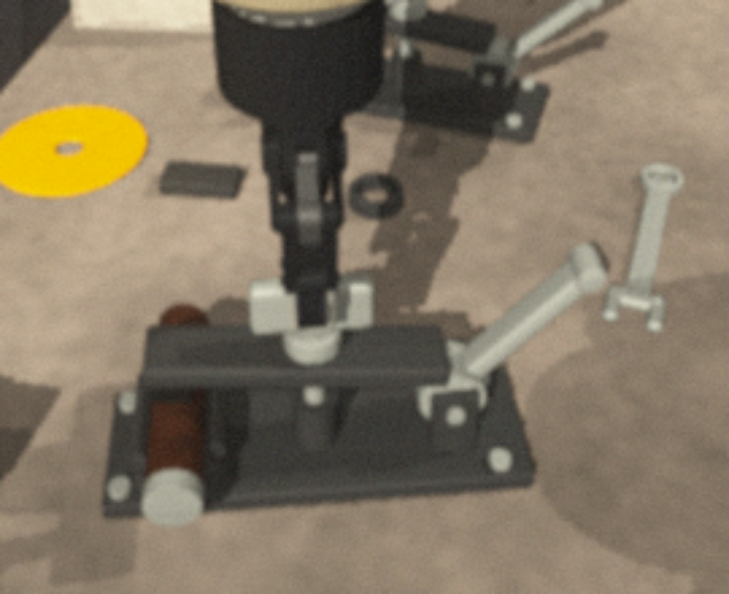

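The wing is now in line with the strap and the lever is still up. The wing's columns (400) match the strap axis, and the side view shows it broadside. Next I'll go up, back along the strap, and shut the fingers above the lever.

Call:
jog_arm([
  [55, 0, 0, -0.15, 0, 0, 0],
  [55, 0, 0, -0.3, 0, 0, 0],
  [0, -0.15, 0, -0.3, 0, 0, 0],
  [0, -0.3, 0, -0.3, 0, 0, 0],
  [0, -0.45, 0, -0.25, 0, 0, 0],
  [0, -0.55, 0, -0.2, 0, 0, 0],
  [0, -0.59, 0, -0.16, 0, 0, 0],
  [0, -0.59, 0, -0.14, 0, 0, 0],
])

```text
t: 9.35
eef_pos: [482.0, 185.5, 144.1]
ee_rot: [[0.966, 0.26, 0.0], [0.26, -0.966, 0.0], [0.0, -0.0, -1.0]]
force: [0.6, -0.6, 1.4]
finger_gap: 0.0
```

```bash
python3 - <<'E'
from plant import env
import cv2
s=env.sense();im=env.camera('wrist')[:,:,::-1];b=env.camera('side')[:,:,::-1]
cv2.imwrite('pics/w4.png',cv2.resize(im,(800,600)));cv2.imwrite('pics/s4.png',cv2.resize(b[150:370,130:400],None,fx=2.7,fy=2.7))
print(s['eef_pos'],s['force'],s['finger_gap'])
E
```

```text
[482.01191517 185.47230912 144.12759465] [ 0.5920363  -0.58888021  1.38883035] 0.025213722240867858
```

View pics/w4.png

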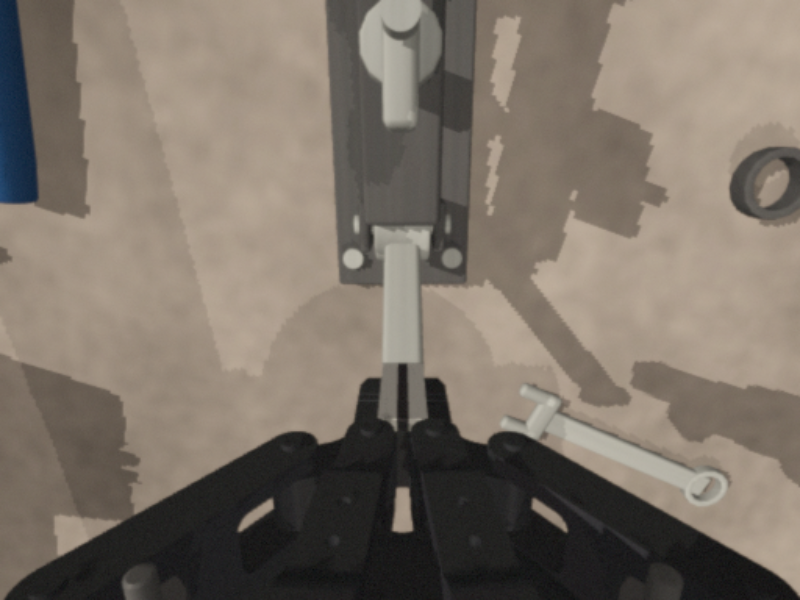

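View pics/s4.png

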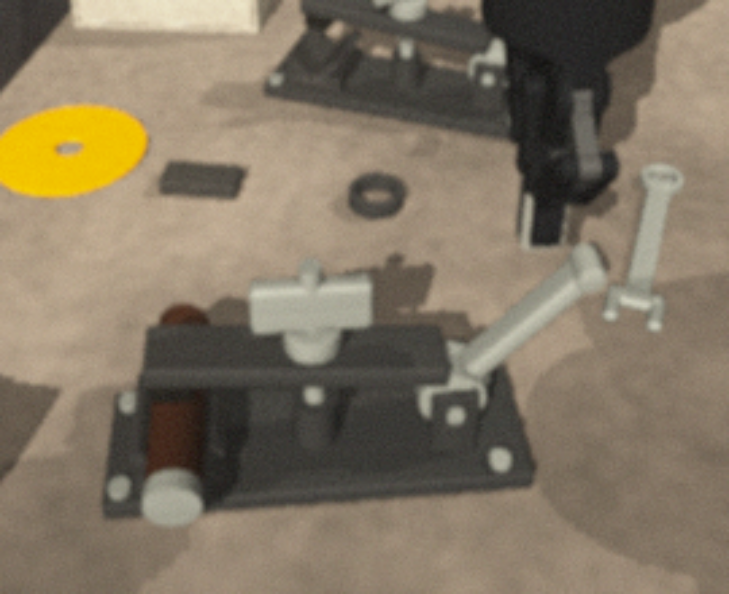

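The fingers are centred over the lever and clear of it, and the wing is broadside at the strap line. Now pushing down along the lever's arc.

Call:
jog_arm([
  [0, 0, 0, 0.09, 0, 0, 0],
  [0, 0, 0, 0.15, 0, 0, 0],
  [0, -0.03, 0, 0.185, 0, 0, 0],
  [0, -0.065, 0, 0.22, 0, 0, 0],
  [0, -0.09, 0, 0.255, 0, 0, 0],
  [0, -0.115, 0, 0.295, 0, 0, 0],
  [0, -0.13, 0, 0.335, 0, 0, 0],
  [0, -0.145, 0, 0.375, 0, 0, 0],
])

```text
t: 10.45
eef_pos: [453.3, 177.7, 68.7]
ee_rot: [[0.966, 0.26, -0.001], [0.26, -0.966, -0.0], [-0.001, 0.0, -1.0]]
force: [0.7, 0.2, 3.4]
finger_gap: -0.1
```

Call:
jog_arm([
  [0, -0.005, 0, 0.02, 0, 0, 0],
  [0, -0.01, 0, 0.04, 0, 0, 0],
  [0, -0.015, 0, 0.06, 0, 0, 0],
  [0, -0.015, 0, 0.07, 0, 0, 0],
  [0, -0.015, 0, 0.075, 0, 0, 0],
  [0, -0.015, 0, 0.08, 0, 0, 0],
  [0, -0.015, 0, 0.08, 0, 0, 0],
  [0, -0.015, 0, 0.08, 0, 0, 0],
])

```text
t: 11.45
eef_pos: [451.0, 177.1, 53.4]
ee_rot: [[0.966, 0.26, 0.0], [0.26, -0.966, 0.0], [0.0, -0.0, -1.0]]
force: [-1.8, -0.8, 3.4]
finger_gap: -0.1
```

Call:
jog_arm([
  [0, 0, 0, 0.005, 0, 0, 0],
  [0, 0, 0, 0.01, 0, 0, 0],
  [0, 0, 0, 0.015, 0, 0, 0],
  [0, 0, 0, 0.015, 0, 0, 0],
  [0, 0, 0, 0.015, 0, 0, 0],
  [0, 0, 0, 0.015, 0, 0, 0],
  [0, 0, 0, 0.015, 0, 0, 0],
  [0, 0, 0, 0.015, 0, 0, 0],
])

```text
t: 12.45
eef_pos: [451.0, 177.1, 50.3]
ee_rot: [[0.966, 0.26, 0.0], [0.26, -0.966, 0.0], [0.0, -0.0, -1.0]]
force: [-2.5, -1.7, 2.9]
finger_gap: -0.0
```

```bash
python3 - <<'E'
from plant import env
import cv2
s=env.sense();b=env.camera('side')[:,:,::-1]
cv2.imwrite('pics/s5.png',cv2.resize(b[150:370,130:400],None,fx=2.7,fy=2.7,interpolation=cv2.INTER_CUBIC))
print(s['eef_pos'],s['force'])
E
```

```text
[451.01823834 177.12872361  50.31601357] [-2.52049483 -1.7301247   2.91404916]
```

View pics/s5.png

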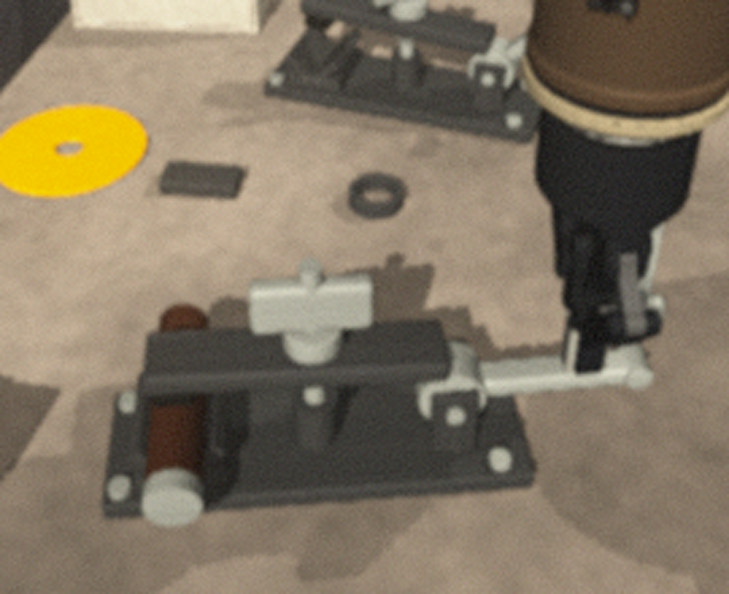

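Call:
jog_arm([
  [0, 0, 0, 0.005, 0, 0, 0],
  [0, 0, 0, 0.01, 0, 0, 0],
  [0, 0, 0, 0.015, 0, 0, 0],
  [0, 0, 0, 0.015, 0, 0, 0],
  [0, 0, 0, 0.015, 0, 0, 0],
  [0, 0, 0, 0.015, 0, 0, 0],
  [0, 0, 0, 0.015, 0, 0, 0],
  [0, 0, 0, 0.015, 0, 0, 0],
])

```text
t: 13.5
eef_pos: [450.9, 177.1, 47.3]
ee_rot: [[0.966, 0.26, -0.0], [0.26, -0.966, -0.0], [-0.0, -0.0, -1.0]]
force: [-3.1, -0.3, 4.1]
finger_gap: -0.2
```

Call:
jog_arm([
  [0, 0, 0, 0.005, 0, 0, 0],
  [0, 0, 0, 0.01, 0, 0, 0],
  [0, 0, 0, 0.015, 0, 0, 0],
  [0, 0, 0, 0.015, 0, 0, 0],
  [0, 0, 0, 0.015, 0, 0, 0],
  [0, 0, 0, 0.015, 0, 0, 0],
  [0, 0, 0, 0.015, 0, 0, 0],
  [0, 0, 0, 0.015, 0, 0, 0],
])

```text
t: 14.5
eef_pos: [451.4, 177.2, 44.6]
ee_rot: [[0.966, 0.26, 0.001], [0.26, -0.966, 0.0], [0.001, -0.0, -1.0]]
force: [-3.9, -0.9, 10.8]
finger_gap: 0.2
```

```bash
python3 - <<'E'
from plant import env
import cv2
s=env.sense();b=env.camera('side')[:,:,::-1]
cv2.imwrite('pics/s6.png',cv2.resize(b[250:330,270:400],None,fx=6,fy=6,interpolation=cv2.INTER_CUBIC))
print(s['eef_pos'],s['force'])
E
```

```text
[451.35122318 177.23267589  44.60801561] [-3.89971576 -0.92205078 10.79071293]
```

View pics/s6.png

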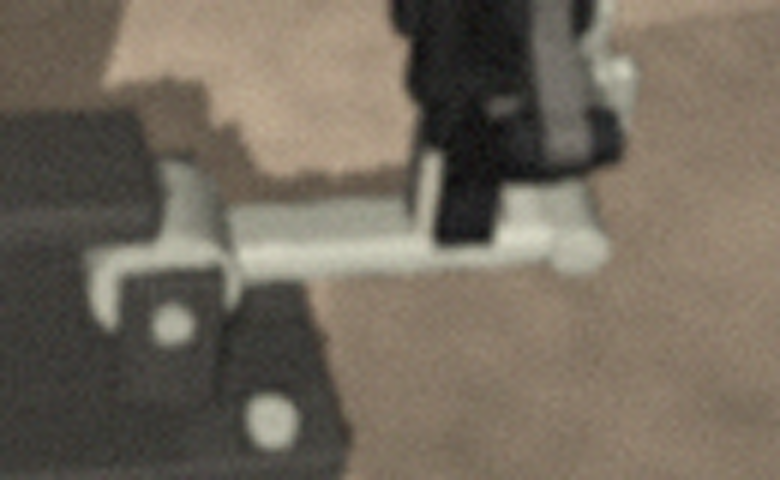

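The force has risen to 11 N and the lever looks level, so it is at its stop. Releasing upward and checking.

Call:
jog_arm([
  [0, 0, 0, -0.02, 0, 0, 0],
  [0, 0, 0, -0.06, 0, 0, 0],
  [0, 0, 0, -0.15, 0, 0, 0],
  [0, 0, 0, -0.3, 0, 0, 0],
  [0, 0, 0, -0.45, 0, 0, 0],
  [0, 0, 0, -0.6, 0, 0, 0],
  [0, 0, 0, -0.7, 0, 0, 0],
  [0, 0, 0, -0.7, 0, 0, 0],
])

```text
t: 15.55
eef_pos: [452.2, 177.5, 185.9]
ee_rot: [[0.966, 0.26, 0.003], [0.26, -0.966, 0.001], [0.004, -0.0, -1.0]]
force: [-0.8, 0.5, -0.3]
finger_gap: -0.3
```

```bash
python3 - <<'E'
from plant import env
from h import *
import cv2
s=env.sense();b=env.camera('side')[:,:,::-1].copy()
c=env.get_calibration('side');p=[595.5,216.5,.268]
print(s['eef_pos'],s['force'])
for n in(0,.15,.3):
    print(n,3.8*(proj(tow(p,[[-75-105*np.cos(n),0,45+105*np.sin(n)],[-75,0,45]]),c)-[155,225]))
cv2.imwrite('pics/s7.png',cv2.resize(b[225:355,155:365],None,fx=3.8,fy=3.8,interpolation=cv2.INTER_CUBIC))
im=env.camera('wrist')[:,:,::-1];cv2.imwrite('pics/w7.png',cv2.resize(im,(800,600)))
E
```

```text
[452.16490498 177.47316312 185.86613519] [-0.80134814  0.45592714 -0.25573673]
0 [[797.11965089 235.20108106]
 [537.32120938 253.02217078]]
0.15 [[799.58663089 207.42239446]
 [537.32120938 253.02217078]]
0.3 [[796.12583166 179.87773879]
 [537.32120938 253.02217078]]
```

View pics/s7.png

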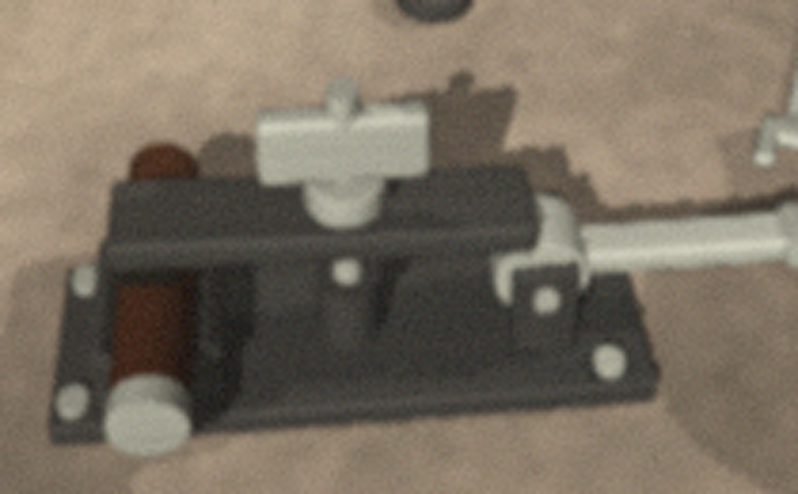

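View pics/w7.png

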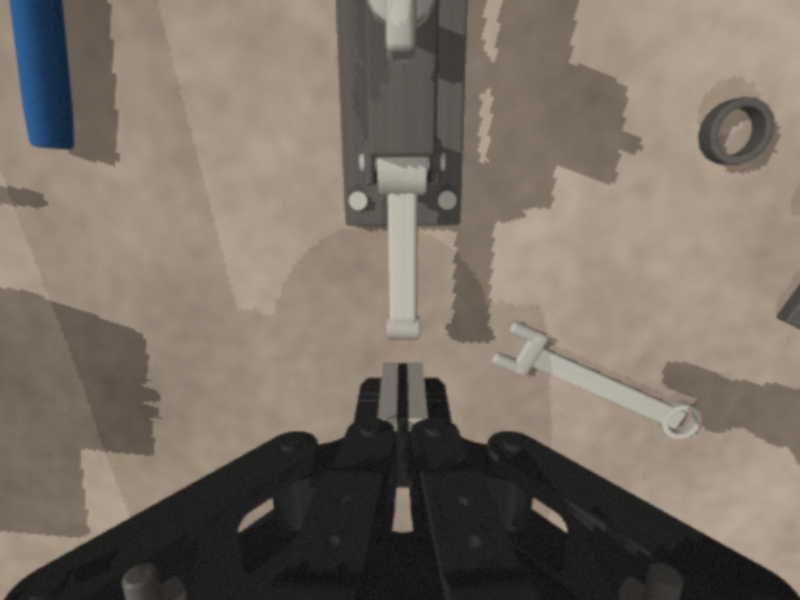

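The lever tip is at (795,235), against a predicted (797,235) for angle 0. The wing is still in line, the strap has rocked down at the bar end, and the gripper is clear. Handing in.

```bash
python3 -c "
from plant import env
print(env.sign_off(), env.sense()['t'])"
```

```text
the job is handed in; nothing more can be done
the job is handed in; nothing more can be done
```

The bar is locked in its clamp, and I handed the job in at about 16 s of the 40 s allowed.

- **Wing nut:** I gripped its wings and turned it about 1.13 rad clockwise with the lever still up. The wrist and side pictures then showed the wings in line with the strap.
- **Lever:** I pushed it down with shut fingers until the force rose to about 11 N at its stop, then let go. In the last side picture its tip was within about 1 pixel of where it should be at angle 0.
- **At hand-in:** The gripper was about 140 mm above the lever and touching nothing. The wrist force stayed below about 20 N in every reading.

I could not measure the foot's compression. I only saw in the pictures that the strap had rocked down at the bar end.

The lever's stop came a few millimetres lower than I had worked out: the tool stopped at 44.6 mm, against 51 to 52 mm expected. I did not find out why; the picture still showed the lever level.

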